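# Release the transport lock and hold the unit's lid half open

## Task

Someone needs to look at the circuit board in the electronics unit on the bench. Slide the transport lock on top of the unit all the way back to its end stop, away from the lid, then lift the lid (it has a bar handle) and keep holding it open at 45 degrees. The lid falls shut if let go, so finish while still holding it there, steadily; leave the multimeter, the reel and the small carton where they are.

Things in the scene. Friction and masses are not known exactly. Their poses are not given: they have to be found in the camera images.
- unit: Fixed low box, 300 mm long (its x), 180 wide (its y), 86 high, turned by -6 to 26 degrees. Origin: centre of its underside on the bench; x along its length to the lock end, y to the hinge side, z up. Lid bay at x -150 to +50 mm (80 mm high, board inside); x +50 to +150 is a solid grey deck, top at 86 mm, with the lock on it.
- lid (a joint): Lid angle in rad: 0 shut (level), 0.785 is 45 degrees, stop at 1.75. Aluminium plate 199 (unit x) x 180 x 6 mm, 0.25 to 0.5 kg, hinged along the unit's +y edge; its -y edge swings up. Hinge nearly free: it falls shut from below 90 degrees. Until the lock is slid back, the lock's tongue lies over the lid and blocks it.
- hinge_mid (a point): Point on the lid's hinge line, mid-length: in the unit's frame at (-50, 90, 80) mm. The hinge line runs along the unit's x axis.
- bar_mid (a point): Middle of the lid's handle, a round steel bar, 10 mm diameter, 110 long, parallel to the hinge, held by 10 mm rods 48 mm beyond the lid's free edge (43 gap). Moves with the lid: 228 mm from the hinge line in the lid's plane, 3 mm above it. Shut: at (-50, -138, 83) mm in the unit's frame, clear of its side. Pinched across from above, it turns between the fingers as the lid rises.
- lock (a joint): Travel of the transport lock in m: 0 fully over the lid, 0.040 at its end stop (fully back). Slides along the unit's +x, away from the lid, with about 2.5 N friction, and stays where left; starts at 0 to 0.010, frees the lid only beyond about 0.035.
- lock_grip (a point): Centre of the lock's grip, an upright black block 20 (unit x) x 18 (unit y) x 38 mm high, its top 15 mm above this point. Two low guide rails run beside it, tops 22 mm below this point. At lock value 0 it is at (85, -55, 114.5) mm in the unit's frame. It stands on a flat steel tongue, 24 mm wide, 4 thick, that reaches over the lid.
- meter: Bystander, loose: yellow multimeter lying on the bench, 90 x 190 x 42 mm, origin at the centre of its underside. Do not disturb.
- reel: Bystander, loose: metal wire reel standing on its flange, 64 mm in diameter, 46 mm high, origin at the centre of its underside. Do not disturb.
- carton: Bystander, loose: small white and green carton, 45 x 150 x 32 mm, origin at the centre of its underside. Do not disturb.

How it is judged:
By the outcome, as a careful person would: the job done as asked, in the order asked, and still so for the second after the job is handed in, while the arm keeps its last pose, push and grip.
It also fails if it takes over 51 s, if anything falls off the work surface, if the arm or the gripper's body presses on something with over 40 N, if the wrist force passes 120 N, or if a joint passes its speed limit or range.

## Robot

A 6-joint arm with a two-finger parallel gripper is mounted at the origin on the work surface. World frame = base frame: x ahead of the robot, y to its left, z up, the work surface at z = 0. Lengths are in mm, angles in rad, forces in N, time in s.
With the tool pointing down it reaches from about 350 to 975 mm from the base axis. Payload 7.1 kg.
Tool frame: the origin (TCP) lies at the centre of the arm's flange, where the gripper is bolted on; the fingertips stand 182 mm ahead of it and the grasp point (between the pads) lies 163 mm ahead of it; z points along the fingers, y is the line along which they close (so a half turn about z gives the same grasp; the last joint's range is limited). The gripper opens to 88 mm and grips with 3 to 60 N. Pads are 20 mm wide; open, the fingers measure 115 mm over their backs; the gripper's body (75 mm by 178 mm) begins 61 mm behind the grasp point.
Start: joints at [-1.347, 0.423, 1.63, -0, 1.089, -0.019], TCP at [150.283, -606.648, 404.675] pointing down, gripper open.
Joint ranges: [-3, 3], [-0.9, 2.11], [0.09, 2.58], [-1.31, 4.45], [0.11, 2.69], [-2.54, 2.54]. Speed limits (rad/s): [2.39, 2.39, 3.01, 3.14, 3.14, 3.14].

## Interface

Orientations are given as a rotation vector (axis times angle).
In Python, from workcell import readout, get_image, ctrl gives the robot as it stands.
- The arm moves only by the tool step_arm, never from a script. Its argument "targets" is a list that holds one entry, the list of rows, each a list of 7 numbers: the shift along the world's x, y, z as a fraction of full scale, then the turn, a rotation vector about the world's x, y, z as a fraction of full scale, then the opening, from 0 (shut) to 1 (fully open). In form: [[[dx, dy, dz, wx, wy, wz, claw], ...]]. A call has exactly 5 rows; each row shifts and turns the commanded pose from where the row before left it; what a row does not reach is not made up. Full scale, the value 1, is 0.05 m for a shift and 4 degrees for a turn. A row lasts 1/8 s, in which the tool goes at most 62.5 mm and 10.7 degrees, less where a joint would pass 70% of its speed; a pose out of reach is approached as far as the arm can. A call with a number of a shift or a turn outside -1 to 1 is refused whole. A call with a gripper value outside its range is refused whole. The fingers move at their own pace and stop on an object; the grip force is fixed at half the most. Time passes only in rows, so rows that do not move let the fingers close, or fill a call up. It gives the time, the measured TCP pose, the force, the opening and the grip force at its end, in the units of the state.
- readout.get_obs(): the state, without advancing time (a new reading comes with each control period).
- get_image(name): name is "side" or "top" or "wrist"; returns a dict with "pixels" (420x560x3 uint8, red, green, blue), "intrinsics" (3x3 intrinsics, pixels), "k1" (the pictures are not rectified: a ray, as slopes to the right and down, at radius r is drawn at 1 + k1 r^2 times it, then the intrinsics apply), "extrinsics" (4x4, takes a point from world to camera coordinates). Camera axes: x right, y down, z forward; pixel columns grow to the right and rows downward; lengths in mm; the calibration is good to about 2 mm. A picture is of the moment at which its call begins. There is no depth.
- ctrl.close_job(): hands the job in; it is judged then, once.
The state is a dict: "t": time; "qpos": joint angles; "qvel": joint speeds; "joint_torque": joint torques, N m; "ee_pos": TCP position; "orientation": TCP orientation; "ft_force": force on the tool from outside, world axes, zero at the start; "moment": the same for the moment, N m; "width": finger opening in mm; "grasp_force": force on a finger pad.
Only numpy, scipy, OpenCV 4.12 (cv2) and the standard library are available. Lean on these libraries where they do the work, as an engineer would, in place of code of your own. Each camera call takes 0.05 s, during which the arm holds its last target. There are 200 camera calls.

## Working session

There is one attempt and no reset: what is moved stays moved. The work goes in short steps, Python scripts to look and compute and a tool call to move; the robot and the scene stay as the last step left them, time stands still between calls to the robot, and variables do not carry over. Pictures are saved under pics/ and viewed, at most 10 in all, crops included, and the job is handed in when it is done.

Besides the shell and the picture viewer there is one more tool, called as name([rows], argument=value, ...), one row to a line, values as JSON. step_arm: Moves the arm, as the interface text tells. Shift numbers are shares of 0.05 m and turn numbers shares of 4 degrees, none past 1 either way. Its arguments: {"type":"object","properties":{"targets":{"type":"array"}},"required":["targets"]}

```bash
mkdir -p pics; cat > h.py <<'E'
import numpy as np, cv2
from workcell import readout, get_image, ctrl
def snap(n,f):
    d=get_image(n); cv2.imwrite('pics/'+f+'.png',np.ascontiguousarray(d['pixels'][:,:,::-1]))
    np.savez('pics/'+f+'.npz',K=d['intrinsics'],k1=d['k1'],E=d['extrinsics']); return d
def ray(c,uv):
    K=c['K'];D=np.array([float(c['k1']),0,0,0]);E=c['E']
    s=cv2.undistortPoints(np.array([[uv]],float),K,D)[0,0]
    R=E[:3,:3]; return -R.T@E[:3,3], R.T@np.array([s[0],s[1],1])
def onz(c,uv,z):
    o,d=ray(c,uv); return o+d*(z-o[2])/d[2]
def proj(c,p):
    E=c['E'];r=cv2.Rodrigues(E[:3,:3])[0]
    return cv2.projectPoints(np.array([p],float),r,E[:3,3],c['K'],np.array([float(c['k1']),0,0,0]))[0][0,0]
def load(f): return np.load('pics/'+f+'.npz')
E
python3 - <<'E'
from h import *
a=snap('top','top0');b=snap('side','side0')
cv2.imwrite('pics/t.png',cv2.resize(a['pixels'][:,:,::-1],(784,588)))
for n in('top0','side0'):
    c=load(n);o,d=ray(c,(280,210));print(n,o,d,c['k1'])
o=readout.get_obs();print(o['t'],o['ee_pos'],o['orientation'],o['width'],o['ft_force'])
E
```

```text
top0 [531.96981353  51.13677589 789.01336422] [ 0.13485668  0.0043978  -0.99122589] -0.06354486477064565
side0 [ 405.70610316 -612.25836412  631.01762663] [ 0.22254467  0.76923636 -0.59897947] -0.17418408948370842
0.1 [ 150.22591122 -606.42806446  403.99443144] [-3.11715020e+00 -3.80274613e-01  2.14283301e-04] 87.68312008544547 [-0.29591622  0.25292627  0.32623942]
```

View pics/top0.png

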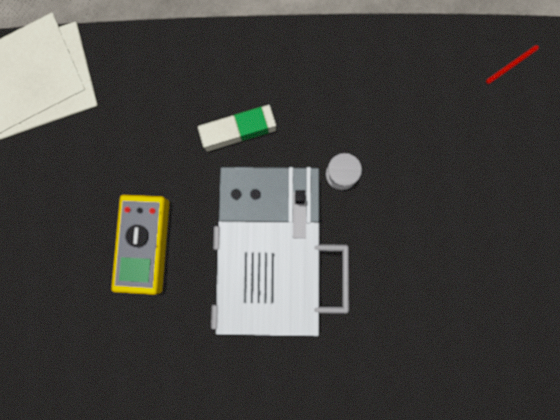

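View pics/side0.png

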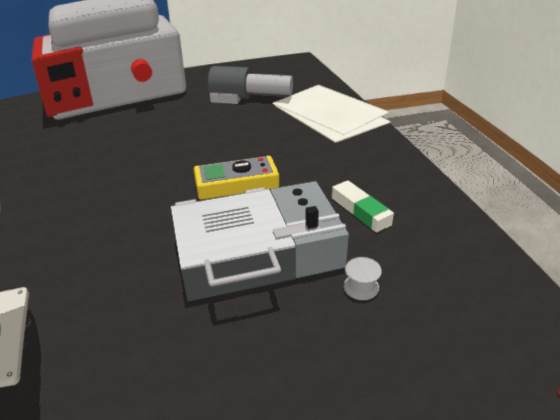

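The top view shows the unit with its x pointing up the picture: deck corners (220,168) and (320,168), lid free corners (217,335) and (320,335), the bar along column 346 from row 246 to 311, and the grip top at (300,197). The side view has the grip at (312,217), the bar from (209,281) to (278,266), and the reel beside the lock end.

```bash
python3 - <<'E'
from h import *
c=load('top0');s=load('side0')
im=cv2.imread('pics/top0.png')
for n,uv,z in [('deckL',(220,168),86),('deckR',(320,168),86),('lidL',(217,335),86),('lidR',(320,335),86),('bar1',(347,246),83),('bar2',(347,312),83),('gripTop',(300,197),129.5),('reel',(345,168),46)]:
    print(n,onz(c,uv,z).round(1))
for n,uv,z in [('bar1',(278,266),83),('bar2',(209,281),83),('gripTop',(312,209),129.5),('deckR',(346,236),86)]:
    print('s',n,onz(s,uv,z).round(1))
# bar: bright pixels columns 335-356
g=cv2.cvtColor(im,cv2.COLOR_BGR2GRAY)
m=(g[255:305,330:360]>90);ys,xs=np.nonzero(m)
p=np.polyfit(ys+255,xs+330,1);print('bar line',p,np.polyval(p,[255,305]))
for v in(255,305):print(onz(c,(np.polyval(p,v),v),85).round(1))
mg=(g[180:215,290:312]<40).astype(np.uint8);n,l,st,ce=cv2.connectedComponentsWithStats(mg);print(st,ce)
E
```

```text
deckL [707.1 163.8  86. ]
deckR [704.3 -20.   86. ]
lidL [406.6 168.   86. ]
lidR [405.5 -13.4  86. ]
bar1 [561.2 -65.4  83. ]
bar2 [444.4 -62.2  83. ]
gripTop [643.6  19.7 129.5]
reel [713.5 -72.4  46. ]
s bar1 [560.9 -55.3  83. ]
s bar2 [445.  -54.4  83. ]
s gripTop [646.   16.7 129.5]
s deckR [696.4 -23.1  86. ]
bar line [-1.77075876e-03  3.45565315e+02] [345.11377131 345.02523337]
[545.1 -61.2  85. ]
[456.9 -58.7  85. ]
[[  0   0  22  35 751]
 [ 12  12   1   1   1]
 [  6  20   8   3  18]] [[10.51531292 16.90279627]
 [12.         12.        ]
 [ 9.77777778 21.33333333]]
```

step_arm([
  [[0.65, 0.83, 0, 0, 0, -0.95, 0.6], [0.65, 0.83, 0, 0, 0, -0.95, 0.6], [0.65, 0.83, 0, 0, 0, -0.95, 0.6], [0.65, 0.83, 0, 0, 0, -0.95, 0.6], [0.65, 0.83, 0, 0, 0, 0, 0.6]],
])

```text
t: 0.72
ee_pos: [313.5, -397.7, 404.5]
orientation: [-3.141, 0.037, 0.0]
ft_force: [0.4, -1.1, -0.3]
width: 52.7
grasp_force: 0.0
```

step_arm([
  [[0.65, 0.83, 0, 0, 0, 0, 0.6], [0.65, 0.83, 0, 0, 0, 0, 0.6], [0.65, 0.83, 0, 0, 0, 0, 0.6], [0.65, 0.83, 0, 0, 0, 0, 0.6], [0.65, 0.83, 0, 0, 0, 0, 0.6]],
])

```text
t: 1.35
ee_pos: [476.1, -190.1, 404.6]
orientation: [-3.141, 0.035, 0.0]
ft_force: [-0.1, -1.0, -0.6]
width: 52.8
grasp_force: 0.0
```

step_arm([
  [[0.65, 0.83, 0, 0, 0, 0, 0.6], [0.65, 0.83, 0, 0, 0, 0, 0.6], [0.65, 0.83, 0, 0, 0, 0, 0.6], [0.65, 0.83, 0, 0, 0, 0, 0.6], [0.65, 0.83, 0, 0, 0, 0, 0.6]],
])

```text
t: 1.98
ee_pos: [638.6, 17.4, 404.3]
orientation: [3.141, -0.035, -0.001]
ft_force: [0.2, -0.5, 0.1]
width: 52.6
grasp_force: 0.0
```

```bash
python3 - <<'E'
from h import *
snap('wrist','w1')
c=load('w1')
o=readout.get_obs();print(o['t'],o['ee_pos'],o['orientation'],o['width'],o['qpos'],ray(c,(280,210)))
for p in [(640,18,129.5),(645,18,129.5),(502,-61,83)]: print(p,proj(c,p))
E
```

```text
2.025 [641.48206836  21.56796627 404.53493871] [-3.13914521  0.03164649 -0.00455619] 52.94100127619004 [0.01462803 0.44730747 1.5915272  0.00248251 1.09980099 1.60446293] (array([704.68718342,  16.64119825, 383.67493542]), array([-0.24776936,  0.01141719, -0.96877505]))
(640, 18, 129.5) [282.14223346 209.54654951]
(645, 18, 129.5) [281.99529793 203.14462728]
(502, -61, 83) [364.77446891 330.94601254]
```

View pics/w1.png

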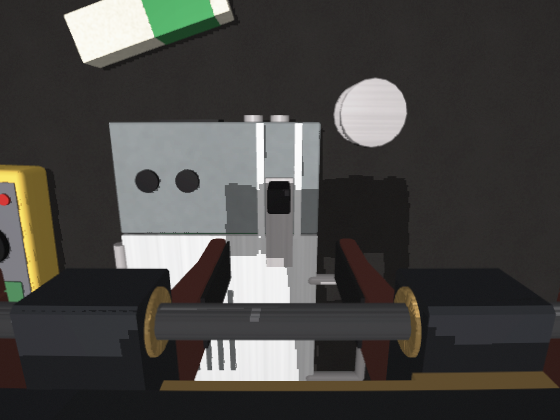

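The wrist view has the grip top centred near (279,204), which matches about (644, 19). The fingers straddle it and nothing is in the way below.

step_arm([
  [[0.04, 0.02, -0.6, 0, 0, 0, 0.6], [0.04, 0.02, -0.6, 0, 0, 0, 0.6], [0.04, 0.02, -0.6, 0, 0, 0, 0.6], [0.02, 0.01, -0.4, 0, 0, 0, 0.6], [0, 0, -0.2, 0, 0, 0, 0.6]],
])

```text
t: 2.65
ee_pos: [644.5, 19.2, 283.4]
orientation: [3.141, -0.035, -0.003]
ft_force: [-0.1, 0.4, 0.4]
width: 52.9
grasp_force: 0.0
```

step_arm([
  [[0, 0, 0, 0, 0, 0, 0], [0, 0, 0, 0, 0, 0, 0], [0, 0, 0, 0, 0, 0, 0], [0, 0, 0, 0, 0, 0, 0], [0, 0, 0, 0, 0, 0, 0]],
])

```text
t: 3.28
ee_pos: [645.0, 19.9, 285.6]
orientation: [-3.14, 0.036, -0.002]
ft_force: [-1.2, 4.4, 4.7]
width: 17.8
grasp_force: 30.0
```

step_arm([
  [[0.12, 0, 0, 0, 0, 0, 0], [0.12, 0, 0, 0, 0, 0, 0], [0.12, 0, 0, 0, 0, 0, 0], [0.12, 0, 0, 0, 0, 0, 0], [0.12, 0, 0, 0, 0, 0, 0]],
])

```text
t: 3.9
ee_pos: [675.0, 19.4, 285.5]
orientation: [3.141, -0.035, 0.0]
ft_force: [-3.2, 2.4, 6.7]
width: 17.6
grasp_force: 30.0
```

step_arm([
  [[0.04, 0, 0, 0, 0, 0, 0], [0.04, 0, 0, 0, 0, 0, 0], [0.04, 0, 0, 0, 0, 0, 0], [0, 0, 0, 0, 0, 0, 0], [0, 0, 0, 0, 0, 0, 0]],
])

```text
t: 4.53
ee_pos: [679.8, 19.3, 285.5]
orientation: [3.141, -0.035, -0.005]
ft_force: [-8.8, 0.1, 11.3]
width: 17.5
grasp_force: 30.0
```

step_arm([
  [[0.04, 0, 0, 0, 0, 0, 0], [0.04, 0, 0, 0, 0, 0, 0], [0, 0, 0, 0, 0, 0, 0], [0, 0, 0, 0, 0, 0, 0], [0, 0, 0, 0, 0, 0, 0]],
])

```text
t: 5.15
ee_pos: [681.6, 19.4, 285.4]
orientation: [3.141, -0.035, -0.018]
ft_force: [-21.0, 1.3, 21.1]
width: 17.7
grasp_force: 30.0
```

End stop reached (force rises with no further travel). Open, lift, and go above the bar.

step_arm([
  [[0, 0, 0, 0, 0, 0, 0.6], [0, 0, 0, 0, 0, 0, 0.6], [0, 0, 0, 0, 0, 0, 0.6], [0, 0, 0.6, 0, 0, 0, 0.6], [0, 0, 0.9, 0, 0, 0, 0.6]],
])

```text
t: 5.78
ee_pos: [684.4, 19.2, 358.6]
orientation: [3.141, -0.035, -0.006]
ft_force: [1.3, -0.2, 0.4]
width: 52.8
grasp_force: 0.0
```

step_arm([
  [[-0.7, -0.3, 0.1, 0, 0, 0, 0.45], [-0.8, -0.36, 0, 0, 0, 0, 0.45], [-0.8, -0.36, 0, 0, 0, 0, 0.45], [-0.8, -0.36, 0, 0, 0, 0, 0.45], [-0.54, -0.2, 0, 0, 0, 0, 0.45]],
])

```text
t: 6.4
ee_pos: [501.2, -60.3, 364.6]
orientation: [3.141, -0.036, -0.001]
ft_force: [0.7, 0.2, 0.0]
width: 39.7
grasp_force: 0.0
```

```bash
python3 - <<'E'
from h import *
a=snap('wrist','w2');b=snap('top','top2');d=snap('side','side2')
cv2.imwrite('pics/m2.png',np.hstack([cv2.resize(a['pixels'],(400,300)),cv2.resize(d['pixels'][140:350,130:410],(400,300))])[:,:,::-1])
c=load('w2')
o=readout.get_obs();print(o['t'],o['ee_pos'],o['width'],o['ft_force'])
for p in [(502,-60,83),(557,-61,83),(447,-59,83)]: print(p,proj(c,p),proj(load('side2'),p))
E
```

```text
6.55 [502.34053457 -60.03812406 364.88735508] 39.25382469028226 [ 0.67676755 -0.56800264 -0.17513469]
(502, -60, 83) [282.4708519  208.28086078] [244.14342659 275.70441866]
(557, -61, 83) [282.13415379 136.30648974] [276.76363569 268.77425229]
(447, -59, 83) [282.77496424 273.37004279] [210.76913621 282.69166256]
```

View pics/m2.png

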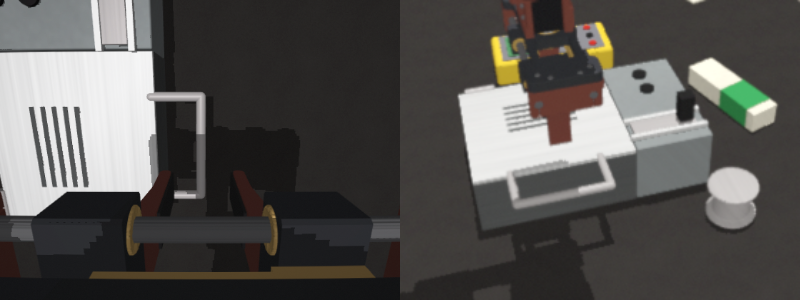

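View pics/w2.png

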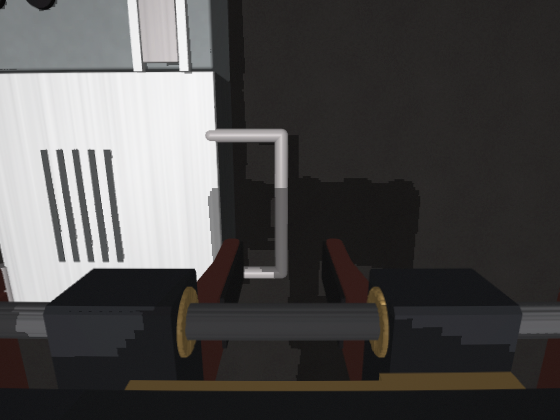

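Wrist view: the bar runs from (281,135) to (281,272), within 1 px of the prediction at y≈-60. In the side view the tongue is off the lid and the lock is fully back.

step_arm([
  [[0, 0, -0.6, 0, 0, 0, 0.45], [0, 0, -0.6, 0, 0, 0, 0.45], [0, 0, -0.6, 0, 0, 0, 0.45], [0, 0, -0.4, 0, 0, 0, 0.45], [0, 0, -0.17, 0, 0, 0, 0.45]],
])

```text
t: 7.18
ee_pos: [503.8, -59.3, 244.9]
orientation: [-3.141, 0.035, 0.001]
ft_force: [-0.5, -0.5, -0.6]
width: 39.8
grasp_force: 0.0
```

step_arm([
  [[0, 0, 0, 0, 0, 0, 0], [0, 0, 0, 0, 0, 0, 0], [0, 0, 0, 0, 0, 0, 0], [0, 0, 0, 0, 0, 0, 0], [0, 0, 0, 0, 0, 0, 0]],
])

```text
t: 7.8
ee_pos: [503.1, -59.4, 246.8]
orientation: [-3.141, 0.036, -0.002]
ft_force: [0.7, 4.7, 5.1]
width: 9.0
grasp_force: 30.0
```

step_arm([
  [[0, 0.01, 0.2, 0, 0, 0, 0], [0, 0.015, 0.2, 0, 0, 0, 0], [0, 0.025, 0.2, 0, 0, 0, 0], [0, 0.03, 0.195, 0, 0, 0, 0], [0, 0.045, 0.195, 0, 0, 0, 0]],
])

```text
t: 8.43
ee_pos: [503.2, -53.1, 296.5]
orientation: [-3.141, 0.036, -0.003]
ft_force: [4.7, 5.8, -4.0]
width: 9.0
grasp_force: 30.0
```

step_arm([
  [[0, 0.045, 0.19, 0, 0, 0, 0], [0, 0.055, 0.19, 0, 0, 0, 0], [0, 0.07, 0.19, 0, 0, 0, 0], [0, 0.075, 0.185, 0, 0, 0, 0], [0, 0.08, 0.18, 0, 0, 0, 0]],
])

```text
t: 9.05
ee_pos: [503.3, -36.2, 343.1]
orientation: [-3.139, 0.036, -0.004]
ft_force: [7.2, 10.3, -8.6]
width: 9.3
grasp_force: 30.0
```

step_arm([
  [[0.005, 0.09, 0.175, 0, 0, 0, 0], [0.005, 0.1, 0.175, 0, 0, 0, 0], [0.005, 0.105, 0.17, 0, 0, 0, 0], [0.005, 0.115, 0.165, 0, 0, 0, 0], [0.005, 0.12, 0.16, 0, 0, 0, 0]],
])

```text
t: 9.68
ee_pos: [504.2, -9.8, 384.9]
orientation: [-3.14, 0.036, -0.002]
ft_force: [5.9, 8.4, -9.0]
width: 9.4
grasp_force: 30.0
```

```bash
python3 - <<'E'
from h import *
for i in range(1):
    o=readout.get_obs();print(o['t'],o['ee_pos'],o['width'],o['ft_force'],o['grasp_force'])
E
```

```text
9.675 [504.15925995  -9.83946331 384.91347312] 9.436932833621912 [ 5.91955105  8.40442458 -9.03277845] 29.99434322118759
```

step_arm([
  [[0, 0.125, 0.15, 0, 0, 0, 0], [0, 0.13, 0.145, 0, 0, 0, 0], [0, 0.14, 0.14, 0, 0, 0, 0], [0, 0, 0, 0, 0, 0, 0], [0, 0, 0, 0, 0, 0, 0]],
])

```text
t: 10.3
ee_pos: [504.4, 9.5, 406.7]
orientation: [-3.141, 0.035, -0.004]
ft_force: [7.0, 4.6, -8.1]
width: 9.2
grasp_force: 30.0
```

step_arm([
  [[0, 0, 0, 0, 0, 0, 0], [0, 0, 0, 0, 0, 0, 0], [0, 0, 0, 0, 0, 0, 0], [0, 0, 0, 0, 0, 0, 0], [0, 0, 0, 0, 0, 0, 0]],
])

```text
t: 10.92
ee_pos: [504.4, 9.4, 406.6]
orientation: [-3.141, 0.036, -0.003]
ft_force: [6.9, 5.8, -7.7]
width: 9.1
grasp_force: 30.0
```

```bash
python3 - <<'E'
from h import *
d=snap('side','side3');a=snap('top','top3')
cv2.imwrite('pics/m3.png',cv2.resize(d['pixels'][110:350,90:410],(800,600))[:,:,::-1])
o=readout.get_obs();print(o['t'],o['ee_pos'],o['width'],o['ft_force'],o['grasp_force'])
# predicted lid free corners and bar ends at angles
yaw=np.radians(-1.3);ux=np.array([np.cos(yaw),np.sin(yaw),0]);uy=np.array([-ux[1],ux[0],0]);uz=np.array([0,0,1])
O=np.array([555.9,75.5,0])
for th in (42,45,48):
    t=np.radians(th);dd=-np.cos(t)*uy+np.sin(t)*uz;n=np.sin(t)*uy+np.cos(t)*uz
    for s in('side3','top3'):
      r=[]
      for x,L,h in((-150,180,6),(49,180,6),(-105,228,3),(5,228,3)):
        q=proj(load(s),O+x*ux+90*uy+80*uz+L*dd+h*n); r.append(((q-[90,110])*2.5 if s=='side3' else q).round(0))
      print(th,s,np.array(r).tolist())
E
```

```text
11.025 [504.41909205   9.41574465 406.5540142 ] 9.003249835814723 [ 7.11791429  5.65647798 -7.81569565] 29.99341517686844
42 side3 [[189.0, 205.0], [489.0, 154.0], [260.0, 185.0], [437.0, 155.0]]
42 top3 [[292.0, 351.0], [293.0, 215.0], [320.0, 323.0], [320.0, 243.0]]
45 side3 [[186.0, 191.0], [486.0, 140.0], [257.0, 166.0], [433.0, 137.0]]
45 top3 [[287.0, 351.0], [288.0, 214.0], [314.0, 323.0], [314.0, 243.0]]
48 side3 [[184.0, 177.0], [482.0, 127.0], [253.0, 147.0], [429.0, 118.0]]
48 top3 [[282.0, 352.0], [284.0, 214.0], [308.0, 324.0], [308.0, 243.0]]
```

View pics/m3.png

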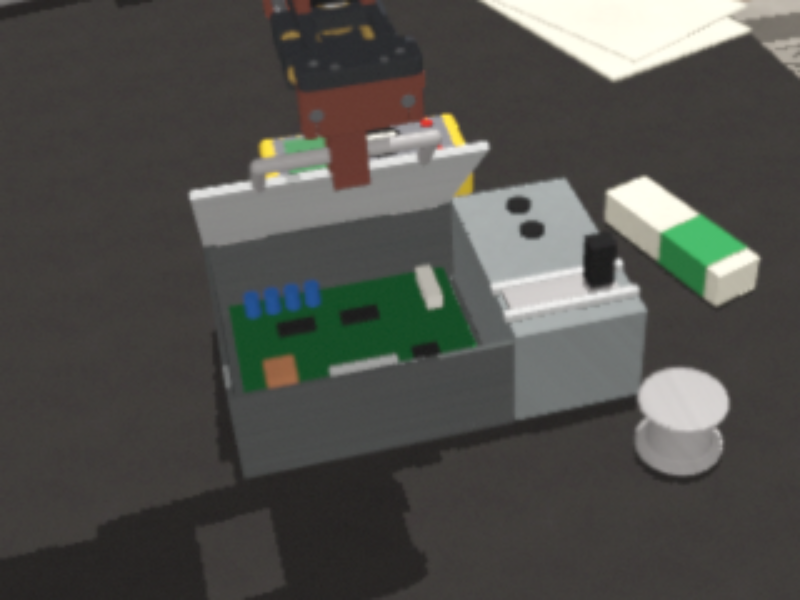

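View pics/top3.png

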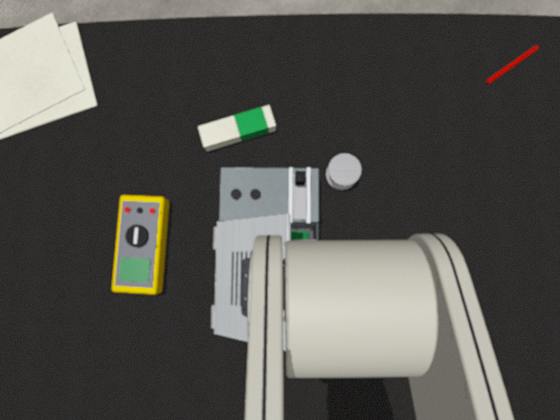

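Side view: the free corners at (193,194) and (488,146) and the bar from about (257,168) to (437,135) lie within 1° of the 45° prediction, and the TCP's rise of 160 mm agrees. The meter, reel and carton have not moved.

```bash
python3 -c "
from h import *
print(ctrl.close_job())"
```

```text
the job is handed in; nothing more can be done
None
```

The lock is slid back to its end stop, and the gripper is holding the lid steadily open at 45° (within about 1°). The meter, reel and carton have not moved, and the job was handed in at about 11 s.

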